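# Roll a glass jar to the label press, press the label on and park the jar on the line

## Task

Roll the big lying glass jar along the bench, without gripping or lifting it, up to the sprung rubber pad of the label press; press it squarely into the pad with a steady push of about 12 newtons for a second so that the label sticks. Then let the pad ease it back under control and leave the jar lying at rest on the line marked on the bench, square to the press. It is glass: never push it or press it into the pad with more than 25 newtons, and leave the rack, the beaker and the small jar where they stand.

Things in the scene. Friction and masses are not known exactly. Their poses are not given: they have to be found in the camera images.
- jar: Closed amber glass jar with a black screw lid, lying on its side. Glass: plain cylinder 90 mm across, 130 mm long, paper band round its middle; lid 84 mm across, 22 mm long, at the +y end. About 0.55 kg; too thick to grasp. Origin on the axis at mid length of the glass, 45 mm above the bench; y runs along the axis, x and z turn as it rolls.
- jar_center (a point): Same point as the jar's origin. How it moves: smooth glass, friction about 0.28 with everything, mass and friction vary from run to run. It rolls with some resistance: let go at 0.05 m/s it runs on 3 to 5 mm, at 0.1 m/s nearly 20 mm. The pad's springs push it back, and fling it off the line if let go fast.
- press: Label press fixed to the bench: white and grey housing, 150 mm wide, 140 mm high with a roll of labels on top, standing 90 to 200 mm beyond the line along x. Origin on the bench at the middle of the marked line in front of it; x points from the line to the press (the way to roll), y along the line.
- mark (a point): Middle of the marked line, on the bench (z = 0), axes as the press: thin black line 220 mm long, 4 mm wide, with a short cross-bar at each end, fixed 40 to 50 mm in front of the relaxed pad.
- pad_nominal (a point): Nominal middle of the face of the press's dark rubber pad (120 mm wide, 50 mm high, facing the line), 45 mm beyond the line, 45 mm above the bench. The real relaxed face is up to 5 mm nearer or farther, differing by run, unreported. It gives up to 10 mm on stiff springs (a few N per mm, not stated closer): feel for it. It pushes back when eased.
- rack: Bystander: blue tube rack 75 x 160 mm, 113 mm high with its capped tubes, 0.9 kg, loose. Origin at the centre of its underside.
- beaker: Bystander: glass beaker 68 mm in diameter, 90 mm high, loose. Origin at the centre of its underside.
- flask: Bystander: small clear jar with a white lid, 48 mm in diameter, 75 mm high, loose. Origin at the centre of its underside.

How it is judged (in metres and radians):
On the way:
1. the jar is pressed squarely into the pad of the press with 6 to 18 N for 0.6 s (contact force between jar and press between 6 and 18 N and angle between the y axis of jar and the y axis of press, either way round below 0.1 rad), for 0.6 s.
At the end, for the whole second after the job is handed in: The jar lies at rest on the bench with its axis over the line (within 8 mm across the line, its middle within 35 mm of the line's middle along it), square to the press within 0.1 rad, the pad relaxed (less than 3 N on the jar) (x of jar in the frame of press between -0.008 and 0.008 m and y of jar in the frame of press between -0.035 and 0.035 m and angle between the y axis of jar and the y axis of press, either way round below 0.1 rad and height (world z) of jar below 0.05 m and linear speed of jar below 0.01 m/s and contact force between jar and press below 3 N); the robot touches nothing.
It fails at once if the jar is pushed by the fingers with more than 25 N (contact force between the fingers and jar above 25 N).
It fails at once if the jar is pressed into the press with more than 25 N (contact force between jar and press above 25 N).
It fails at once if the jar is lifted off the bench or stood up (height (world z) of jar above 0.056 m or angle between jar's own y axis and vertical below 1.2 rad).
It fails at once if a bystander is moved by more than 20 mm (distance of any of rack, beaker, flask from where it was at the start of the episode above 0.02 m).
It also fails if it takes over 72 s, if anything falls off the work surface, if the arm or the gripper's body presses on something with over 40 N, if the wrist force passes 120 N, or if a joint passes its speed limit or range.

## Robot

A 6-joint arm with a two-finger parallel gripper is mounted at the origin on the work surface. World frame = base frame: x ahead of the robot, y to its left, z up, the work surface at z = 0. Lengths are in m, angles in degrees, forces in N, time in s.
With the tool pointing down it reaches from about 0.4 to 0.825 m from the base axis. Payload 7 kg.
Tool frame: the origin (TCP) lies at the very end of the fingers, on their centre line; the grasp point (between the pads) lies 19 mm behind it (ctrl.pinch_z is the distance from the TCP to the grasp point, in m); z points along the fingers, x is the direction in which the jaws open and shut, and the axes are right-handed (so a half turn about z gives the same grasp; the last joint's range is limited). The gripper opens to 88 mm and grips with 3 to 60 N. Pads are 19 mm wide; open, the fingers measure 130 mm over their backs; the gripper's body (78 mm by 193 mm) begins 47 mm behind the grasp point.
Start: joints at [89.674, 20.546, 0.682, 0, -70.136, -16.507], TCP at [0.195, 0.646, 0.227] pointing down, gripper open.
Joint ranges: [-176.03, 176.03], [-82.01, 121.73], [-58.28, 71.71], [-173.87, 95.51], [-174.79, -0.11], [-173.66, 173.66]. Speed limits (degrees/s): [136.94, 136.94, 172.46, 180, 180, 180].

## Interface

Orientations are given as [roll, pitch, yaw] about the fixed x, y, z axes, in that order (R = Rz(yaw) Ry(pitch) Rx(roll)).
In Python, from plant import ctrl gives the robot as it stands.
- The arm moves only by the tool carry_out, never from a script. Its argument "increments" is a list of rows, each a list of 7 numbers: the turn, a rotation vector about the world's x, y, z in degrees, then the shift along the world's x, y, z in mm, then the closure, from 0 (fully open) to 1 (shut). In form: [[ax, ay, az, dx, dy, dz, grip], ...]. A call has 1 to 20 rows; each row is the pose to reach, as a shift and turn from the pose commanded when the call began; what a row does not reach only later rows make up. A row lasts 1/8 s, in which the tool goes at most 62.5 mm and 10.7 degrees, less where a joint would pass 70% of its speed; a pose out of reach is approached as far as the arm can. A call with a gripper value outside its range is refused whole. The fingers move at their own pace and stop on an object; the grip force is fixed at half the most. Time passes only in rows, so rows that repeat a pose let the fingers close. It gives the time, the measured TCP pose, the force and the opening at its end, in the units of the state.
- ctrl.get_obs(): the state, without advancing time (a new reading comes with each control period).
- ctrl.snapshot(name): name is "side" or "top"; returns a dict with "pixels" (420x560x3 uint8, blue, green, red), "intrinsics" (3x3 intrinsics, pixels), "dist" ([k1, k2, p1, p2, k3] as OpenCV has them; the pictures are not rectified), "rvec" (rotation vector, rad) and "tvec" (3), from world to camera coordinates, as OpenCV has them. Camera axes: x right, y down, z forward; pixel columns grow to the right and rows downward; lengths in m; the calibration is good to about 2 mm. A picture is of the moment at which its call begins. There is no depth.
- ctrl.close_job(): hands the job in, once; it reports no verdict.
Trained networks look in a picture, given as the dict that the camera call returned (one of the last four; its "shot" number tells which), for a name from the list of things; names that differ only in an ending like _2 or _b are one class to them, and where a whole thing is asked for, a point or a joint stands for the part that bears it (a point fixed in the world has none). Each returns a list of dicts, best first, with "confidence" (0 to 1); they miss things now and then, are a little off and sometimes report something else, mostly with a low value. They report only what shows in the picture. A call takes as long as a camera call.
- ctrl.search_frame(picture, label): "centre" ([x, y, z] in m, in world coordinates, good to about 4 mm: the middle of the surface that is visible of it).
- ctrl.outline_of(picture, label): "pixels" (420x560 bool, what is visible of it).
The state is a dict: "clock": time; "joint_pos": joint angles; "qvel": joint speeds; "tau": joint torques, N m; "tool_pos": TCP position; "orientation": TCP orientation; "force": force on the tool from outside, world axes, zero at the start; "moment": the same for the moment, N m; "opening": finger opening in m.
Only numpy, scipy, OpenCV 4.12 (cv2) and the standard library are available. Lean on these libraries where they do the work, as an engineer would, in place of code of your own. Each camera call takes 0.05 s, during which the arm holds its last target. There are 200 camera calls.

## Working session

There is one attempt and no reset: what is moved stays moved. The work goes in short steps, Python scripts to look and compute and a tool call to move; the robot and the scene stay as the last step left them, time stands still between calls to the robot, and variables do not carry over. Pictures are saved under pics/ and viewed, about 8 in all and at most 12, crops included, and the job is handed in when it is done.

Besides the shell and the picture viewer there is one more tool, called after "Call:" as name(argument=value, ...), one argument or row to a line, values as JSON. carry_out: Moves the arm, as the interface text tells. Its arguments: {"type":"object","properties":{"increments":{"type":"array"}},"required":["increments"]}

```bash
mkdir -p pics
cat > h.py <<'E'
import numpy as np, cv2
from plant import ctrl
def ray(p,uv,z):
    "pixels -> world points on plane z"
    uv=np.asarray(uv,float).reshape(-1,1,2)
    n=cv2.undistortPoints(uv,np.array(p["intrinsics"]),np.array(p["dist"]))[:,0]
    R=cv2.Rodrigues(np.array(p["rvec"],float))[0]; t=np.array(p["tvec"],float).ravel()
    c=-R.T@t; d=np.c_[n,np.ones(len(n))]@R
    return c+d*((z-c[2])/d[:,2])[:,None]
E
python3 - <<'E'
from h import *
for n in("top","side"):
    p=ctrl.snapshot(n); cv2.imwrite(f"pics/{n}0.png",np.array(p["pixels"]))
    R=cv2.Rodrigues(np.array(p["rvec"],float))[0]; print(n,"cam",-R.T@np.array(p["tvec"]).ravel())
    for l in("jar","press","mark","pad_nominal","rack","beaker","flask"):
        r=ctrl.search_frame(p,l); print(l,[(np.round(x["centre"],3),round(x["confidence"],2)) for x in r[:2]])
print(ctrl.get_obs())
E
```

```text
top cam [0.49543916 0.04883849 0.76430852]
jar [(array([ 0.44 , -0.115,  0.082]), 0.66)]
press [(array([0.529, 0.213, 0.069]), 0.81)]
mark [(array([0.527, 0.211, 0.071]), 0.64)]
pad_nominal [(array([0.53 , 0.209, 0.068]), 0.73)]
rack [(array([ 0.653, -0.051,  0.038]), 0.91)]
beaker [(array([0.692, 0.12 , 0.046]), 0.84), (array([0.362, 0.188, 0.079]), 0.4)]
flask [(array([0.363, 0.187, 0.077]), 0.87)]
side cam [ 0.30743424 -0.4007052   0.55534352]
jar [(array([ 0.431, -0.143,  0.082]), 0.67)]
press [(array([0.517, 0.21 , 0.07 ]), 0.63), (array([ 0.43 , -0.146,  0.081]), 0.21)]
mark [(array([0.518, 0.209, 0.07 ]), 0.88)]
pad_nominal [(array([0.518, 0.205, 0.068]), 0.86)]
rack [(array([ 0.652, -0.069,  0.04 ]), 0.77), (array([0.348, 0.182, 0.052]), 0.75)]
beaker [(array([0.675, 0.107, 0.067]), 0.63)]
flask [(array([0.351, 0.18 , 0.051]), 0.8)]
{'clock': 0.8, 'joint_pos': array([ 8.96725873e+01,  2.05429838e+01,  6.81220712e-01, -5.99752522e-04,
       -7.01349331e+01, -1.65074410e+01]), 'qvel': array([ 0.0789963 , -0.06046377,  0.01661048,  0.11452407,  0.02060904,
        0.01537605]), 'tau': array([-1.07492478e-04, -5.82269847e+01,  2.93298876e+01,  7.00198263e+00,
        1.26620592e-02, -1.87203051e-05]), 'tool_pos': array([0.19549123, 0.64604478, 0.22659187]), 'orientation': array([ 1.79998520e+02,  3.00729212e-03, -1.06835058e+02]), 'force': array([-0.48461045,  0.08457152,  0.03777551]), 'moment': array([-0.00650457,  0.01817825, -0.00816626]), 'opening': 0.08770579846806333}
```

View pics/top0.png

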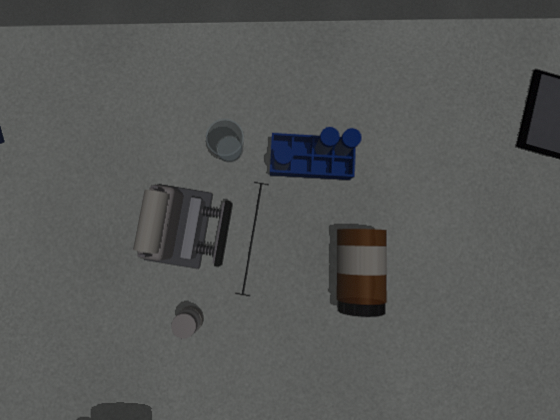

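View pics/side0.png

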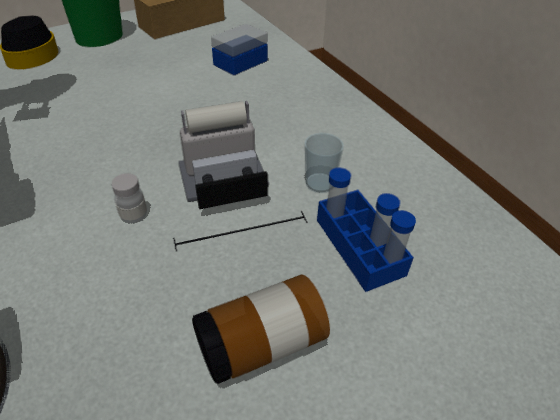

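Run:
```python
from h import *
p=ctrl.snapshot("top"); q=ctrl.snapshot("side")
a=ray(p,[[262,184],[243,295]],0); b=ray(q,[[305,217],[175,244]],0)
print("line top",a.round(4).tolist(),"side",b.round(4).tolist())
d=a[1]-a[0]; print(np.linalg.norm(d),"mid",a.mean(0),"dir deg",np.degrees(np.arctan2(d[1],d[0])))
d=b[1]-b[0]; print(np.linalg.norm(d),"mid",b.mean(0),"dir deg",np.degrees(np.arctan2(d[1],d[0])))
m=ctrl.outline_of(p,"jar")[0]["pixels"]; 
r=cv2.minAreaRect(np.argwhere(m)[:,::-1].astype(np.float32)); c=cv2.boxPoints(r)
print("jar box px",c.round(1).tolist(),"z.045",ray(p,c,.045).round(4).tolist())
img=np.array(p["pixels"]).astype(int); g=img.sum(2)
# label band (bright) inside the mask -> its axis
hsv=cv2.cvtColor(np.array(p["pixels"]),cv2.COLOR_BGR2HSV)
w=(m&(hsv[...,1]<70)&(hsv[...,2]>70)).astype(np.uint8); w=cv2.morphologyEx(w,cv2.MORPH_OPEN,np.ones((5,5)))
rw=cv2.minAreaRect(np.argwhere(w)[:,::-1].astype(np.float32)); print("band",rw, cv2.boxPoints(rw).round(1).tolist(), ray(p,[rw[0]],.08))
# edges of amber part per row
am=(m&(hsv[...,1]>120)).astype(np.uint8)
for y in range(232,312,8):
    x=np.where(m[y])[0]; print(y,x.min(),x.max(),end=" | ")
mr=ctrl.outline_of(p,"rack")[0]["pixels"]; ys,xs=np.where(mr); print("\nrack px",xs.min(),xs.max(),ys.min(),ys.max(), ray(p,[[xs.min(),ys.max()],[xs.max(),ys.max()]],.03).round(3).tolist())
mf=ctrl.outline_of(p,"flask")[0]["pixels"]; ys,xs=np.where(mf); print("flask px",xs.min(),xs.max(),ys.min(),ys.max(),ray(p,[[xs.max(),ys.min()]],.0))
```

```text
line top [[0.608, 0.0534, 0.0], [0.392, 0.0955, 0.0]] side [[0.6109, 0.0518, 0.0], [0.3945, 0.0951, 0.0]]
0.22003616716222432 mid [0.50001727 0.07442114 0.        ] dir deg 168.96513480594245
0.22068405352207482 mid [0.5026975  0.07344563 0.        ] dir deg 168.69842613501828
jar box px [[337.0, 229.0], [386.0, 229.0], [386.0, 316.0], [337.0, 316.0]] z.045 [[0.5139, -0.0839, 0.045], [0.5115, -0.1754, 0.045], [0.3526, -0.1676, 0.045], [0.3553, -0.0777, 0.045]]
band ((365.5, 260.5), (29.0, 41.0), 90.0) [[345.0, 246.0], [386.0, 246.0], [386.0, 275.0], [345.0, 275.0]] [[ 0.45637908 -0.12549763  0.08      ]]
232 337 386 | 240 337 385 | 248 337 385 | 256 338 385 | 264 338 386 | 272 337 386 | 280 337 386 | 288 337 386 | 296 337 386 | 304 338 385 | 
rack px 270 361 128 181 [[0.609, 0.038, 0.03], [0.605, -0.136, 0.03]]
flask px 171 203 305 338 [[0.37516484 0.17303255 0.        ]]
```

Call:
carry_out(
  increments=[
    [0,0,-4,26,-40,0,0.25],
    [0,0,-8,51,-80,0,0.25],
    [0,0,-12,77,-120,0,0.25],
    [0,0,-16,102,-160,0,0.25],
    [0,0,-20,128,-200,0,0.25],
    [0,0,-25,153,-240,0,0.25],
    [0,0,-30,179,-280,0,0.25],
    [0,0,-34,204,-320,0,0.25],
    [0,0,-38,230,-360,0,0.25],
    [0,0,-42,255,-396,0,0.25],
    [0,0,-47,270,-445,0,0.25],
    [0,0,-52,285,-495,0,0.25],
    [0,0,-57,295,-545,0,0.25],
    [0,0,-62,300,-600,0,0.25],
    [0,0,-67,300,-650,0,0.25],
    [0,0,-72,285,-705,0,0.25],
    [0,0,-76,270,-760,0,0.25],
    [0,0,-80,252,-815,0,0.25],
    [0,0,-84.4,234,-866,0,0.25],
    [0,0,-84.4,234,-866,0,0.25],
  ],
)

```text
clock: 3.55
tool_pos: [0.428, -0.2226, 0.2267]
orientation: [-180.0, -0.0, 168.4]
force: [-0.0, 0.2, 0.3]
opening: 0.0659
```

Call:
carry_out(
  increments=[
    [0,0,0,0,0,-40,0.25],
    [0,0,0,0,0,-80,0.25],
    [0,0,0,0,0,-120,0.25],
    [0,0,0,0,0,-160,0.25],
    [0,0,0,0,0,-185,0.25],
    [0,0,0,0,0,-192,0.25],
    [0,0,0,2,10,-192,0.25],
    [0,0,0,3,15,-192,0.25],
    [0,0,0,4,20,-192,0.25],
    [0,0,0,5,25,-192,0.25],
    [0,0,0,6,29,-192,0.25],
    [0,0,0,7,33,-192,0.25],
    [0,0,0,7.5,37,-192,0.25],
    [0,0,0,8,41,-192,0.25],
    [0,0,0,9,45,-192,0.25],
    [0,0,0,10,49,-192,0.25],
    [0,0,0,10.5,53,-192,0.25],
    [0,0,0,11,57,-192,0.25],
    [0,0,0,12,61,-192,0.25],
    [0,0,0,12,61,-192,0.25],
  ],
)

```text
clock: 6.05
tool_pos: [0.4416, -0.1587, 0.0346]
orientation: [180.0, 0.0, 168.8]
force: [-0.3, -0.5, -0.2]
opening: 0.066
```

```bash
cat > m.py <<'E'
from h import *
import sys
k=sys.argv[1]
p=ctrl.snapshot("top"); q=ctrl.snapshot("side")
cv2.imwrite(f"pics/s{k}.png",np.hstack([np.array(p["pixels"])[120:360,100:480],np.array(q["pixels"])[90:330,120:500]]))
r=ctrl.outline_of(p,"jar")
if r:
    m=r[0]["pixels"]; b=cv2.minAreaRect(np.argwhere(m)[:,::-1].astype(np.float32)); print("box",b,"w",ray(p,cv2.boxPoints(b),.045)[:,:2].round(4).tolist())
for n,s in(("top",p),("side",q)): print(n,[(np.round(x["centre"],4),round(x["confidence"],2)) for x in ctrl.search_frame(s,"jar")[:1]])
o=ctrl.get_obs(); print(o["tool_pos"],o["force"],o["orientation"])
E
python3 m.py 1
```

```text
box ((344.0, 244.0), (32.0, 50.0), 90.0) w [[0.5166, -0.0505], [0.5141, -0.1437], [0.4551, -0.141], [0.4577, -0.0484]]
top [(array([ 0.4894, -0.0873,  0.0811]), 0.91)]
side [(array([ 0.4204, -0.0879,  0.0832]), 0.56)]
[ 0.44142239 -0.15902842  0.03453755] [ 0.02832203 -0.17912247 -0.56570166] [-1.79999987e+02 -4.02240628e-03  1.68757504e+02]
```

View pics/s1.png

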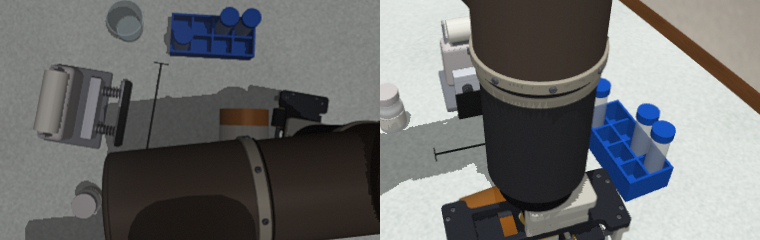

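Call:
carry_out(
  increments=[
    [0,0,0,1,5,0,0.25],
    [0,0,0,2,10,0,0.25],
    [0,0,0,3,15,0,0.25],
    [0,0,0,4,20,0,0.25],
    [0,0,0,5,25,0,0.25],
    [0,0,0,6,30,0,0.25],
    [0,0,0,7,35,0,0.25],
    [0,0,0,8,40,0,0.25],
    [0,0,0,9,45,0,0.25],
    [0,0,0,10,50,0,0.25],
    [0,0,0,11,55,0,0.25],
    [0,0,0,12,60,0,0.25],
    [0,0,0,13,65,0,0.25],
    [0,0,0,14,70,0,0.25],
    [0,0,0,15,75,0,0.25],
    [0,0,0,16,80,0,0.25],
    [0,0,0,17,85,0,0.25],
    [0,0,0,18,89,0,0.25],
    [0,0,0,18.5,92,0,0.25],
    [0,0,0,19,94,0,0.25],
  ],
)

```text
clock: 8.8
tool_pos: [0.4605, -0.0648, 0.0346]
orientation: [180.0, -0.0, 168.8]
force: [-0.1, 0.5, 0.1]
opening: 0.0655
```

```bash
python3 m.py 2
```

```text
box ((293.5, 245.5), (37.0, 49.0), 90.0) w [[0.5208, 0.0421], [0.5185, -0.0487], [0.4504, -0.0463], [0.4529, 0.0439]]
top [(array([0.4912, 0.0085, 0.0841]), 0.81)]
side [(array([ 0.4437, -0.0347,  0.0599]), 0.93)]
[ 0.46043999 -0.06501047  0.03453774] [ 0.33827474  0.06846642 -0.10341974] [-1.79998777e+02 -3.56351085e-03  1.68763112e+02]
```

View pics/s2.png

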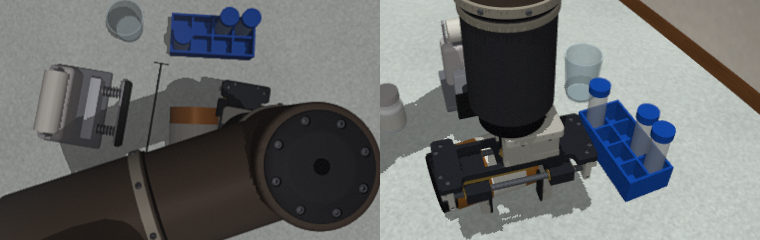

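Run:
```python
from h import *
p=ctrl.snapshot("top"); im=np.array(p["pixels"])[215:285,235:335]
cv2.imwrite("pics/z2.png",cv2.resize(im,None,fx=7,fy=7,interpolation=cv2.INTER_CUBIC).clip(0,120)*2)
```

```text
(no output)
```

View pics/z2.png

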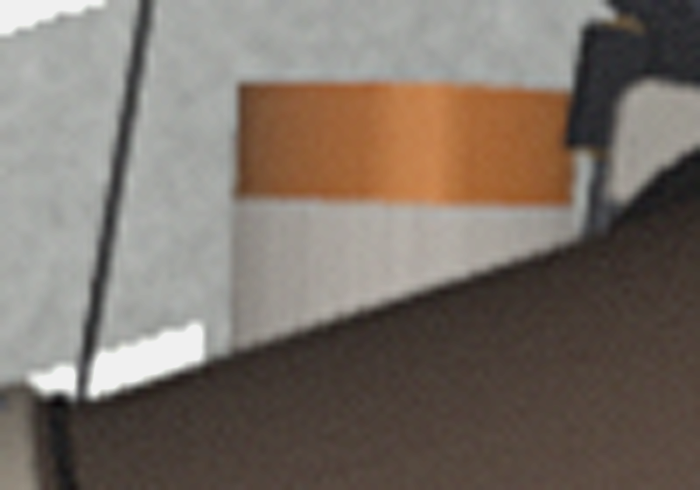

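Call:
carry_out(
  increments=[
    [0,0,0,-3,-15,0,0.25],
    [0,0,0,-3,-15,40,0.25],
    [0,0,0,-3,-15,85,0.1],
    [0,0,-6,-10,-10,105,0],
    [0,0,-12,-25,0,105,0],
    [0,0,-18,-40,10,105,0],
    [0,0,-24,-55,25,105,0],
    [0,0,-30,-70,35,105,0],
    [0,0,-35.8,-80,40,105,0],
    [0,0,-35.8,-80,40,105,0],
    [0,0,-35.8,-80,40,105,0],
  ],
)

```text
clock: 10.48
tool_pos: [0.3808, -0.0253, 0.1397]
orientation: [180.0, 0.0, 133.1]
force: [0.1, 0.5, -0.0]
opening: 0.0877
```

```bash
cat > z.py <<'E'
from h import *
import sys
a=np.array(ctrl.snapshot("top")["pixels"])[190:330,220:360]; b=np.array(ctrl.snapshot("side")["pixels"])[150:340,130:330]
f=lambda i:cv2.resize(i,(395,395),interpolation=cv2.INTER_CUBIC)
cv2.imwrite(f"pics/z{sys.argv[1]}.png",np.hstack([f(a).clip(0,120)*2,f(b)]))
o=ctrl.get_obs(); print(o["tool_pos"],o["orientation"],o["force"],o["joint_pos"])
E
python3 z.py 3
```

```text
[ 0.38084053 -0.0252483   0.13954321] [-1.79992856e+02  3.16920688e-03  1.33022093e+02] [-0.33039581 -1.04384351  0.89389066] [ 2.63797221e+01 -3.64754043e+00 -4.10529392e+01  6.39769969e-03
 -5.26005385e+01 -7.33615154e+01]
```

View pics/z3.png

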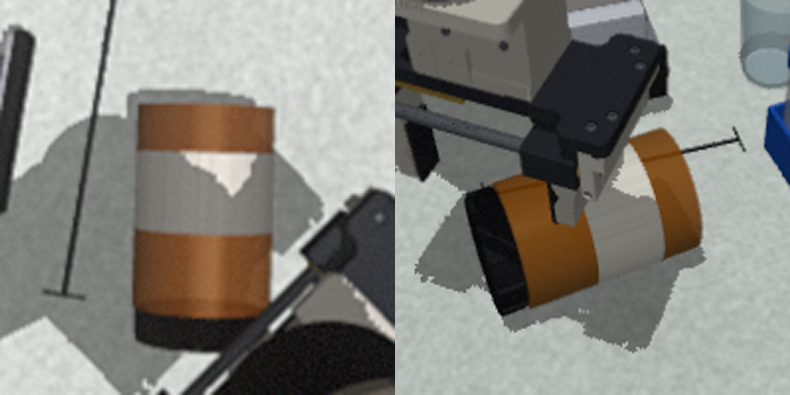

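Call:
carry_out(
  increments=[
    [0,0,0,0,0,-40,0],
    [0,0,0,0,0,-80,0],
    [0,0,0,0,0,-102,0],
    [0,0,0,0,0,-102,0],
    [0,0,0,4,0,-102,0],
    [0,0,0,8,0,-102,0],
    [0,0,0,11,0,-102,0],
    [0,0,0,14,0,-102,0],
  ],
)

```text
clock: 11.58
tool_pos: [0.3941, -0.0251, 0.0378]
orientation: [-180.0, -0.0, 133.0]
force: [-2.5, 1.0, 1.0]
opening: 0.0875
```

```bash
python3 z.py 4
```

```text
[ 0.39440745 -0.02506258  0.03762467] [-1.79985034e+02 -9.08335620e-03  1.32957997e+02] [-1.52973811 -0.14724354  1.15734805] [ 2.53929594e+01  7.57990309e+00 -4.73565268e+01 -7.20923723e-03
 -3.50805795e+01 -7.24290606e+01]
```

View pics/z4.png

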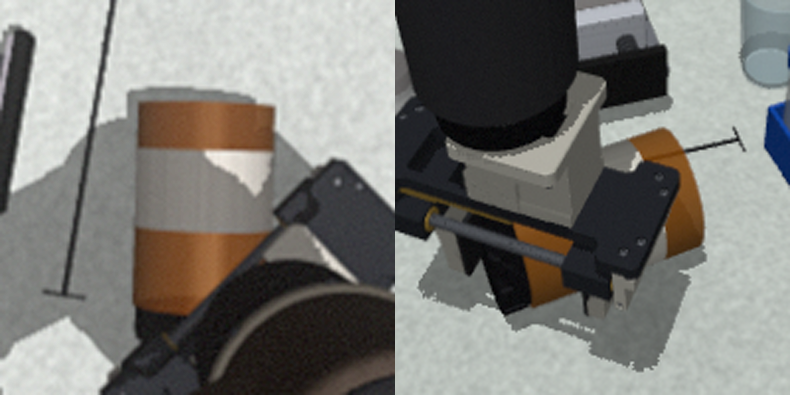

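Call:
carry_out(
  increments=[
    [0,0,0,3,0,0,0],
    [0,0,0,6,0,0,0],
    [0,0,0,9,0,0,0],
    [0,0,0,12,0,0,0],
    [0,0,0,15,0,0,0],
    [0,0,0,18,0,0,0],
    [0,0,0,21,0,0,0],
    [0,0,0,24,0,0,0],
    [0,0,0,26,0,0,0],
    [0,0,0,26,0,0,0],
  ],
)

```text
clock: 12.92
tool_pos: [0.4209, -0.0249, 0.0376]
orientation: [180.0, 0.0, 133.0]
force: [-1.1, -0.0, 0.8]
opening: 0.088
```

```bash
python3 z.py 5
```

```text
[ 0.42084672 -0.02485883  0.03763302] [1.79966325e+02 1.85925521e-02 1.32967032e+02] [-0.59590438 -0.37353441 -1.01182473] [ 2.36880529e+01  9.91542949e+00 -4.42322743e+01  1.09910190e-02
 -3.58143715e+01 -7.07299265e+01]
```

View pics/z5.png

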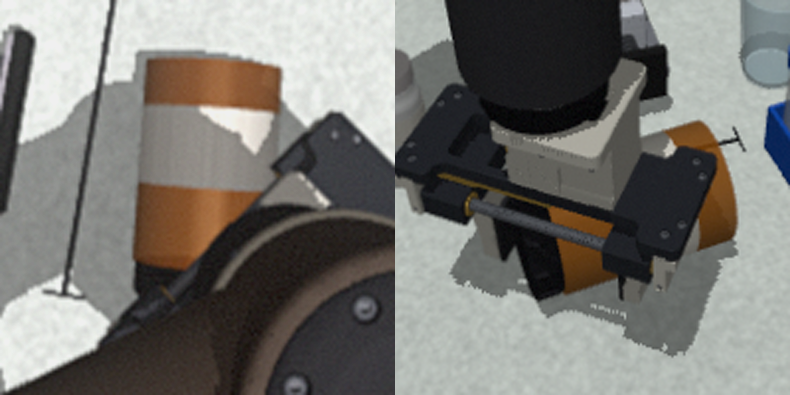

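Call:
carry_out(
  increments=[
    [0,0,0,-8,-2,0,0],
    [0,0,0,-10,-3,10,0],
    [0,0,0,-10,-3,55,0],
    [0,0,0,-10,-3,100,0],
    [0,0,7,0,-20,105,0.1],
    [0,0,14,10,-35,105,0.25],
    [0,0,21,20,-50,105,0.25],
    [0,0,28,30,-60,105,0.25],
    [0,0,35.8,38.5,-62,100,0.25],
    [0,0,35.8,38.5,-62,60,0.25],
    [0,0,35.8,38.5,-62,20,0.25],
    [0,0,35.8,38.5,-62,-2,0.25],
    [0,0,35.8,38.5,-62,-2,0.25],
  ],
)

```text
clock: 14.65
tool_pos: [0.4579, -0.0872, 0.0349]
orientation: [-179.9, -0.1, 168.8]
force: [0.0, 0.2, -0.2]
opening: 0.0659
```

Run:
```python
from h import *
p=ctrl.snapshot("top");q=ctrl.snapshot("side")
a=np.array(p["pixels"])[170:310,200:350]
cv2.imwrite("pics/z6.png",cv2.resize(a,None,fx=5,fy=4.28).clip(0,120)*2)
o=ctrl.get_obs(); print(o["tool_pos"],o["orientation"],o["force"])
```

```text
[ 0.45960965 -0.08688289  0.03662202] [1.79990391e+02 5.87243244e-02 1.68789280e+02] [-0.30697594 -1.03168205 -0.0044856 ]
```

Call:
carry_out(
  increments=[
    [0,0,0,1,5,0,0.25],
    [0,0,0,2,10,0,0.25],
    [0,0,0,3,15,0,0.25],
    [0,0,0,4,20,0,0.25],
    [0,0,0,5,25,0,0.25],
    [0,0,0,6,30,0,0.25],
    [0,0,0,7,35,0,0.25],
    [0,0,0,8,40,0,0.25],
    [0,0,0,9,45,0,0.25],
    [0,0,0,10,50,0,0.25],
    [0,0,0,11,55,0,0.25],
    [0,0,0,12,60,0,0.25],
    [0,0,0,13,65,0,0.25],
    [0,0,0,14,69,0,0.25],
    [0,0,0,14.5,73,0,0.25],
    [0,0,0,15.2,76,0,0.25],
    [0,0,0,15.8,79,0,0.25],
    [0,0,0,16.4,82,0,0.25],
    [0,0,0,17,85,0,0.25],
    [0,0,0,17.6,88,0,0.25],
  ],
)

```text
clock: 17.25
tool_pos: [0.4766, 0.0012, 0.0356]
orientation: [180.0, 0.0, 168.8]
force: [0.7, 1.0, 0.3]
opening: 0.0656
```

Run:
```python
from h import *
p=ctrl.snapshot("top");q=ctrl.snapshot("side")
a=np.array(p["pixels"])[180:320,180:330];b=np.array(q["pixels"])[130:330,130:330]
f=lambda i:cv2.resize(i,(398,398),interpolation=cv2.INTER_CUBIC)
cv2.imwrite("pics/z7.png",np.hstack([f(a).clip(0,120)*2,f(b)]))
o=ctrl.get_obs(); print(o["tool_pos"],o["orientation"],o["force"])
```

```text
[0.47671671 0.00131355 0.03558212] [1.79997984e+02 6.49241762e-03 1.68783339e+02] [-0.22594728  0.65689406  0.58206027]
```

View pics/z7.png

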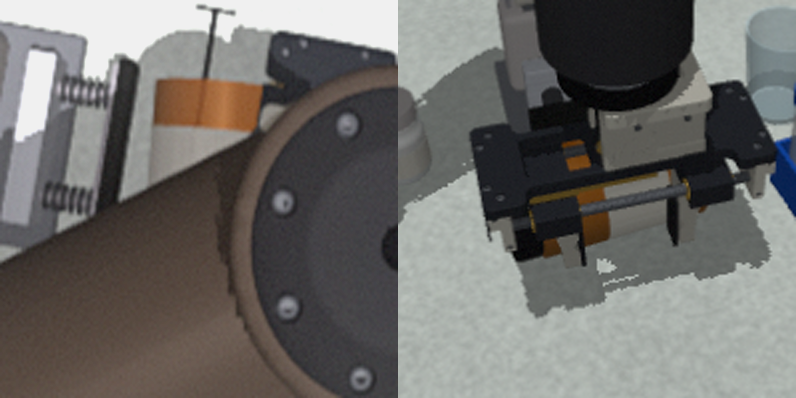

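Call:
carry_out(
  increments=[
    [0,0,0,0.3,1.5,0,0.25],
    [0,0,0,0.6,3,0,0.25],
    [0,0,0,0.9,4.5,0,0.25],
    [0,0,0,1.2,6,0,0.25],
    [0,0,0,1.5,7.5,0,0.25],
    [0,0,0,1.8,9,0,0.25],
    [0,0,0,2,10,0,0.25],
    [0,0,0,2.2,11,0,0.25],
    [0,0,0,2.4,12,0,0.25],
  ],
)

```text
clock: 18.48
tool_pos: [0.479, 0.0131, 0.0356]
orientation: [-180.0, -0.0, 168.8]
force: [-0.3, -0.2, 0.2]
opening: 0.0657
```

Call:
carry_out(
  increments=[
    [0,0,0,0.2,1,0,0.25],
    [0,0,0,0.4,2,0,0.25],
    [0,0,0,0.6,3,0,0.25],
    [0,0,0,0.8,4,0,0.25],
    [0,0,0,0.8,4,0,0.25],
  ],
)

```text
clock: 19.1
tool_pos: [0.4796, 0.017, 0.0355]
orientation: [-180.0, -0.0, 168.8]
force: [-0.1, -1.1, -0.8]
opening: 0.0657
```

Call:
carry_out(
  increments=[
    [0,0,0,0.2,1,0,0.25],
    [0,0,0,0.4,2,0,0.25],
    [0,0,0,0.4,2,0,0.25],
  ],
)

```text
clock: 19.48
tool_pos: [0.4802, 0.0191, 0.0355]
orientation: [180.0, -0.0, 168.8]
force: [-0.5, -0.3, 0.6]
opening: 0.0654
```

Call:
carry_out(
  increments=[
    [0,0,0,0.2,1,0,0.25],
    [0,0,0,0.4,2,0,0.25],
    [0,0,0,0.4,2,0,0.25],
  ],
)

```text
clock: 19.85
tool_pos: [0.4807, 0.0212, 0.0356]
orientation: [180.0, 0.0, 168.8]
force: [-0.0, 0.1, -0.6]
opening: 0.0658
```

Call:
carry_out(
  increments=[
    [0,0,0,0.2,1,0,0.25],
    [0,0,0,0.4,2,0,0.25],
    [0,0,0,0.4,2,0,0.25],
  ],
)

```text
clock: 20.23
tool_pos: [0.481, 0.0232, 0.0355]
orientation: [180.0, 0.0, 168.8]
force: [-0.9, -1.0, -0.2]
opening: 0.0657
```

Call:
carry_out(
  increments=[
    [0,0,0,0.2,1,0,0.25],
    [0,0,0,0.2,1,0,0.25],
  ],
)

```text
clock: 20.48
tool_pos: [0.4812, 0.0241, 0.0355]
orientation: [180.0, 0.0, 168.8]
force: [-1.7, -0.1, -0.2]
opening: 0.0657
```

Call:
carry_out(
  increments=[
    [0,0,0,0.2,1,0,0.25],
    [0,0,0,0.2,1,0,0.25],
  ],
)

```text
clock: 20.72
tool_pos: [0.4814, 0.0251, 0.0356]
orientation: [180.0, 0.0, 168.8]
force: [-0.9, -0.3, 0.1]
opening: 0.0656
```

Run:
```python
from h import *
p=ctrl.snapshot("top");q=ctrl.snapshot("side")
a=np.array(p["pixels"])[195:265,210:310];b=np.array(q["pixels"])[130:330,130:330]
cv2.imwrite("pics/z8.png",np.hstack([cv2.resize(a,(570,399),interpolation=cv2.INTER_CUBIC).clip(0,120)*2,cv2.resize(b,(230,399))]))
o=ctrl.get_obs(); print(o["tool_pos"],o["force"])
```

```text
[0.48141236 0.02510055 0.0355378 ] [-0.18257157 -1.81331917 -0.31504399]
```

View pics/z8.png

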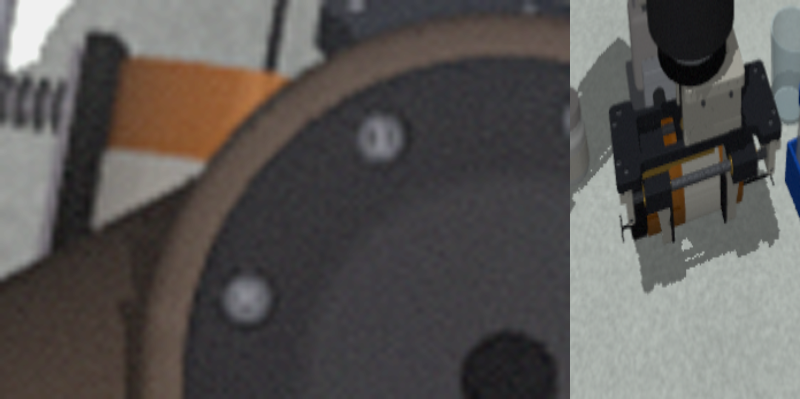

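Call:
carry_out(
  increments=[
    [0,0,0,0.1,0.5,0,0.25],
    [0,0,0,0.2,1,0,0.25],
    [0,0,0,0.2,1,0,0.25],
  ],
)

```text
clock: 21.2
tool_pos: [0.4813, 0.0257, 0.0356]
orientation: [-180.0, -0.0, 168.8]
force: [-0.7, -4.2, 2.9]
opening: 0.0661
```

Call:
carry_out(
  increments=[
    [0,0,0,0.1,0.5,0,0.25],
    [0,0,0,0.2,1,0,0.25],
    [0,0,0,0.2,1,0,0.25],
  ],
)

```text
clock: 21.58
tool_pos: [0.4812, 0.0263, 0.0355]
orientation: [-179.9, -0.1, 168.8]
force: [-1.3, -6.8, 4.1]
opening: 0.0656
```

Call:
carry_out(
  increments=[
    [0,0,0,0.1,0.5,0,0.25],
    [0,0,0,0.2,1,0,0.25],
    [0,0,0,0.3,1.5,0,0.25],
    [0,0,0,0.3,1.5,0,0.25],
  ],
)

```text
clock: 22.08
tool_pos: [0.4812, 0.0271, 0.0355]
orientation: [-179.9, -0.1, 168.8]
force: [-0.2, -11.1, 4.9]
opening: 0.0659
```

Call:
carry_out(
  increments=[
    [0,0,0,0.1,0.4,0,0.25],
    [0,0,0,0.1,0.4,0,0.25],
    [0,0,0,0.1,0.4,0,0.25],
    [0,0,0,0.1,0.4,0,0.25],
    [0,0,0,0.1,0.4,0,0.25],
    [0,0,0,0.1,0.4,0,0.25],
    [0,0,0,0.1,0.4,0,0.25],
    [0,0,0,0.1,0.4,0,0.25],
    [0,0,0,0.1,0.4,0,0.25],
    [0,0,0,0.1,0.4,0,0.25],
    [0,0,0,0.1,0.4,0,0.25],
    [0,0,0,0.1,0.4,0,0.25],
  ],
)

```text
clock: 23.58
tool_pos: [0.4812, 0.0273, 0.0355]
orientation: [-179.8, -0.1, 168.8]
force: [-0.2, -11.7, 5.0]
opening: 0.0659
```

Run:
```python
from h import *
p=ctrl.snapshot("top")
a=np.array(p["pixels"])[195:265,200:300]
cv2.imwrite("pics/z9.png",cv2.resize(a,(700,490),interpolation=cv2.INTER_CUBIC).clip(0,120)*2)
o=ctrl.get_obs(); print(o["tool_pos"],o["force"],o["moment"])
```

```text
[0.48121672 0.02727321 0.0355518 ] [  0.28141724 -12.78286405   4.85974365] [-4.41781183  0.12085058  0.174575  ]
```

View pics/z9.png

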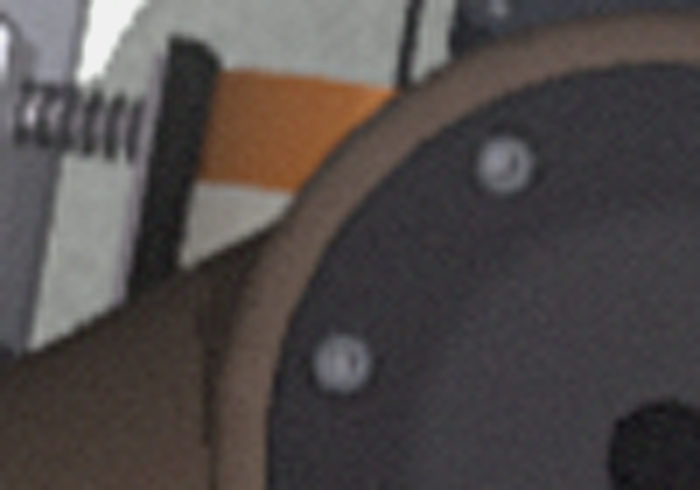

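Run:
```python
from h import *
F=[];M=[]
for i in range(8):
    p=ctrl.snapshot("side" if i<7 else "top"); o=ctrl.get_obs(); F.append(o["force"]);M.append(o["moment"])
F=np.array(F);M=np.array(M);print(F.mean(0),F.std(0),M.mean(0),M.std(0))
# glass end edge: amber/bench boundary, per column
h=cv2.cvtColor(np.array(p["pixels"]),cv2.COLOR_BGR2HSV); am=(h[...,1]>110)&(h[...,0]<22)&(h[...,2]>40); 
am[:190]=0;am[270:]=0;am[:,:215]=0;am[:,300:]=0
pts=[];pb=[]
for x in range(231,255):
    y=np.where(am[:,x])[0]
    if len(y): pts.append((x,y.min()));pb.append((x,y.max()))
pts=np.array(pts);pb=np.array(pb);print(pts.tolist(),pb.tolist())
for P in(pts,pb): print(np.degrees(np.arctan(np.polyfit(P[:,0],P[:,1],1)[0])))
```

```text
[ -0.835123   -12.37836997   4.66586114] [0.40754602 0.70757605 0.40733196] [-4.44648236  0.15862585  0.17507004] [0.02428135 0.02280032 0.02575202]
[[231, 206], [232, 206], [233, 206], [234, 205], [235, 205], [236, 205], [237, 206], [238, 206], [239, 206], [240, 206], [241, 206], [242, 206], [243, 206], [244, 206], [245, 206], [246, 207], [247, 207], [248, 207], [249, 207], [250, 207], [251, 207], [252, 208], [253, 208], [254, 208]] [[231, 220], [232, 220], [233, 220], [234, 220], [235, 220], [236, 220], [237, 221], [238, 221], [239, 221], [240, 221], [241, 222], [242, 222], [243, 220], [244, 219], [245, 218], [246, 217], [247, 216], [248, 215], [249, 214], [250, 213], [251, 212], [252, 211], [253, 210], [254, 209]]
6.031049776886622
-25.923782066739733
```

Call:
carry_out(
  increments=[
    [0,0,0,-0.05,-0.25,0,0.25],
    [0,0,0,-0.1,-0.5,0,0.25],
    [0,0,0,-0.15,-0.75,0,0.25],
    [0,0,0,-0.2,-1,0,0.25],
    [0,0,0,-0.25,-1.25,0,0.25],
    [0,0,0,-0.3,-1.5,0,0.25],
    [0,0,0,-0.35,-1.75,0,0.25],
    [0,0,0,-0.4,-2,0,0.25],
    [0,0,0,-0.45,-2.25,0,0.25],
    [0,0,0,-0.5,-2.5,0,0.25],
    [0,0,0,-0.55,-2.75,0,0.25],
    [0,0,0,-0.6,-3,0,0.25],
    [0,0,0,-0.6,-3,0,0.25],
  ],
)

```text
clock: 25.65
tool_pos: [0.4816, 0.0261, 0.0356]
orientation: [180.0, 0.0, 168.8]
force: [-1.2, -3.5, -1.8]
opening: 0.0658
```

Call:
carry_out(
  increments=[
    [0,0,0,-0.05,-0.25,0,0.25],
    [0,0,0,-0.1,-0.5,0,0.25],
    [0,0,0,-0.15,-0.75,0,0.25],
    [0,0,0,-0.2,-1,0,0.25],
    [0,0,0,-0.25,-1.25,0,0.25],
    [0,0,0,-0.3,-1.5,0,0.25],
    [0,0,0,-0.35,-1.75,0,0.25],
    [0,0,0,-0.4,-2,0,0.25],
    [0,0,0,-0.4,-2,0,0.25],
  ],
)

```text
clock: 26.78
tool_pos: [0.4812, 0.024, 0.0356]
orientation: [180.0, 0.0, 168.8]
force: [-0.2, -0.3, 0.1]
opening: 0.0658
```

Call:
carry_out(
  increments=[
    [0,0,0,-0.2,-1,0,0.25],
    [0,0,0,-0.4,-2,0,0.25],
    [0,0,0,-0.8,-4,0,0.25],
    [0,0,0,-2,-8,0,0.25],
    [0,0,0,-3,-16,0,0.25],
    [0,0,0,-5,-26,0,0.25],
    [0,0,0,-8,-40,10,0.25],
    [0,0,0,-8,-55,50,0.25],
    [0,0,0,-8,-70,90,0.25],
    [0,0,0,-8,-100,130,0.25],
    [0,0,0,-8,-140,160,0.25],
    [0,0,0,-8,-180,180,0.25],
    [0,0,0,-8,-220,200,0.25],
    [0,0,0,-8,-260,200,0.25],
    [0,0,0,-8,-300,200,0.25],
    [0,0,0,-8,-300,200,0.25],
  ],
)

```text
clock: 28.78
tool_pos: [0.472, -0.2787, 0.2358]
orientation: [-180.0, -0.0, 168.6]
force: [0.3, -0.5, 0.2]
opening: 0.066
```

Run:
```python
from h import *
p=ctrl.snapshot("top");q=ctrl.snapshot("side")
a=np.array(p["pixels"])[150:330,160:340];b=np.array(q["pixels"])[90:330,130:370]
f=lambda i:cv2.resize(i,(399,399),interpolation=cv2.INTER_CUBIC)
cv2.imwrite("pics/z10.png",np.hstack([f(a).clip(0,120)*2,f(b)]))
m=ctrl.outline_of(p,"jar")[0]["pixels"]
E_=np.array([(y,np.where(m[y])[0].min(),np.where(m[y])[0].max()) for y in range(190,320) if m[y].sum()>30])
print(E_[::10].tolist(),E_[-1])
X=np.array([np.cos(np.radians(78.8)),np.sin(np.radians(78.8))]);Y=np.array([-X[1],X[0]])
k=E_[8:45]
for c in(1,2):
    w=ray(p,np.c_[k[:,c],k[:,0]],.045)[:,:2]-[.5013,.074]; px,py=w@X,w@Y
    s=np.polyfit(py,px,1); print("edge px at py=.01",np.polyval(s,.01),"tilt",s[0])
e=ray(p,[[E_[0][1:].mean(),E_[0][0]]],.05)[0,:2]-[.5013,.074]; print("glass end py",e@Y)
for l in("rack","beaker","flask"): print(l,[np.round(x["centre"],3) for x in ctrl.search_frame(p,l)[:1]])
```

```text
[[209, 231, 263], [219, 229, 278], [229, 227, 276], [239, 225, 274], [249, 223, 273], [259, 221, 271], [269, 220, 270], [279, 219, 268], [289, 221, 265]] [293 233 264]
edge px at py=.01 0.048528323567523686 tilt 0.025524572608837233
edge px at py=.01 -0.04116891314629359 tilt -0.007389198216276178
glass end py -0.05102444053898386
rack [array([ 0.653, -0.052,  0.04 ])]
beaker [array([0.691, 0.12 , 0.046])]
flask [array([0.364, 0.189, 0.075])]
```

View pics/z10.png

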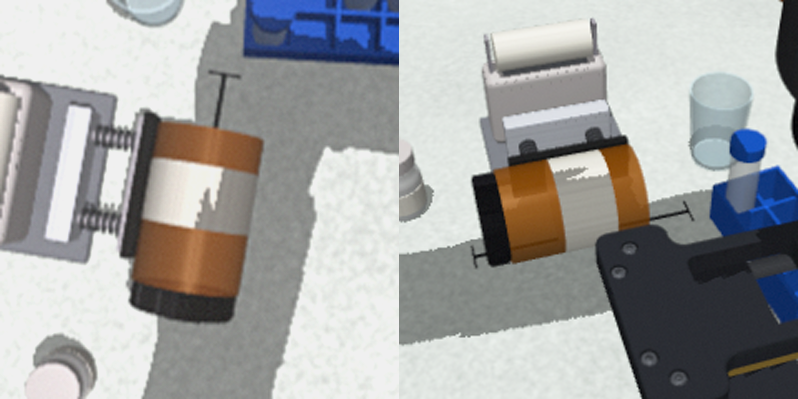

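```bash
python3 -c "
from plant import ctrl
print(ctrl.close_job())"
```

```text
the job is handed in; nothing more can be done
None
```

I rolled the jar to the pad, pressed it in, eased it back and left it on the line. I handed the job in at about 29 s of the 72 s allowed; it reports no verdict.

**Rolling:** The jar started about 9° off square, and pushing it with the two fingers didn't turn it. Part-way along I slid it about 27 mm along its axis with one finger on the lid end. It then squared up between the pad and the fingers.

**Press:** I held it for more than 1.5 s. The wrist force sensor read about 12.4 N on average, and about 13 N at most in any reading. I had no direct reading of the force between jar and pad. Allowing for bench friction, it was about 9 to 15 N. The steady wrist moment showed both fingers in contact, so the jar was square to the press. A rough angle from the picture during the press read about 4° off, but only part of the jar's end was visible, so I trusted the moment reading.

**Last checks, arm clear of everything:**

| Check | Result | Limit |
|---|---|---|
| Jar axis from the line, across it | about +4 mm | 8 mm |
| Jar middle from the line's middle, along it | about +14 mm | 35 mm |
| Angle to the press | about 0.01 rad (the two edges gave +0.026 and −0.007) | 0.1 rad |
| Rack, beaker and small jar | within 2 mm of their starting positions | 20 mm |

- **Pad:** finger force was about 0 N before I backed away, and the jar stayed touching the relaxed pad.
- **Not checked:** I took the jar to be at rest from the last pictures and did not measure its speed.

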